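Dial the code of the special-tools safe and open its drawer

ROBOT

A 6-joint arm with a two-finger parallel gripper is mounted at the origin on the work surface. World frame = base frame: x ahead of the robot, y to its left, z up, the work surface at z = 0. Lengths are in m, angles in degrees, forces in N, time in s.
With the tool pointing down it reaches from about 0.35 to 0.875 m from the base axis. Payload 4.2 kg.
Tool frame: the origin (TCP) lies between the finger pads; the fingertips stand 19 mm ahead of it and the grasp point (between the pads) is the TCP; z points along the fingers, y is the line along which they close (so a half turn about z gives the same grasp; the last joint's range is limited). The gripper opens to 87 mm and grips with 3 to 60 N. Pads are 19 mm wide; open, the fingers measure 117 mm over their backs; the gripper's body (75 mm by 190 mm) begins 51 mm behind the grasp point.
Start: joints at [-59.095, 22.042, 0.453, 0, -68.411, -14.817], TCP at [0.173, -0.6, 0.217] pointing down, gripper open.
Joint ranges: [-179.83, 179.83], [-69.29, 118.12], [-61.27, 80.66], [-181.25, 117.63], [-171.15, -9.14], [-177.46, 177.46]. Speed limits (degrees/s): [159.86, 159.86, 180, 180, 180, 180].

INTERFACE

Orientations are given as a 3x3 rotation matrix whose columns are the frame's x, y, z axes.
In Python, from station import r gives the robot as it stands.
- The arm moves only by the tool drive_tool, never from a script. Its argument "steps" is one flat list of numbers, 7 for each row, row after row: the turn, a rotation vector about the tool's x, y, z in rad, then the shift along the tool's x, y, z in m, then the opening, from 0 (shut) to 1 (fully open). A call has 1 to 10 rows; each row shifts and turns the commanded pose from where the row before left it, along the tool's axes as they then stand; what a row does not reach is not made up. A row lasts 1/12 s, in which the tool goes at most 41.7 mm and 7.16 degrees, less where a joint would pass 70% of its speed; a pose out of reach is approached as far as the arm can. A call is refused whole if a number of a shift passes 0.0417 or a number of a turn 0.125, either way. A call with a gripper value outside its range is refused whole. The fingers move at their own pace and stop on an object; the grip force is fixed at half the most. Time passes only in rows, so rows that do not move let the fingers close. It gives the time, the measured TCP pose, the force, the opening and the grip force at its end, in the units of the state.
- r.sense(): the state, without advancing time (a new reading comes with each control period).
- r.capture(name): name is "scene" or "top" or "wrist"; returns the picture (384x512x3 uint8, blue, green, red); there is no depth.
- r.camera_params(name): a dict with "camera_matrix" (3x3 intrinsics, pixels), "extrinsics" (4x4, takes a point from world to camera coordinates). Camera axes: x right, y down, z forward; pixel columns grow to the right and rows downward; lengths in m; the calibration is good to about 2 mm. A picture is of the moment at which its call begins: read the wrist's pose just before it. camera_params takes no time and is no camera call; for the wrist camera it gives the pose at the moment of the call.
- r.finish_job(): hands the job in; it is judged then, once.
The state is a dict: "time_s": time; "joints": joint angles; "joint_velocities": joint speeds; "effort": joint torques, N m; "tcp_pos": TCP position; "ee_rot": TCP orientation; "wrist_force": force on the tool from outside, world axes, zero at the start; "moment": the same for the moment, N m; "gripper_width": opening from 0.0 (shut) to 1.0 (fully open); "gripper_force": force on a finger pad.
Only numpy, scipy, OpenCV 4.12 (cv2) and the standard library are available. Lean on these libraries where they do the work, as an engineer would, in place of code of your own. Each camera call takes 0.05 s, during which the arm holds its last target. There are 200 camera calls.

TASK

Open the blue special-tools safe on the bench: its code, read left to right from the robot's side, is 4 - 2 - 1. Roll the left wheel to 4 and the right wheel to 1 so that those numbers lie squarely on top at the red lines; the middle wheel already shows 2 and must not be turned. With the code set, pull the drawer more than half way out by its handle and leave it open with the code still showing, without knocking the tape roll, the oil bottle or the spanner.

Things in the scene. Friction and masses are not known exactly. Their poses are not given: they have to be found in the camera images.
- safe: blue steel safe fixed on the bench, 260 mm deep (x), 240 wide (y), 105 high, grey top; origin at the centre of its underside; +x from its drawer front (facing the robot) to its back, y to the left seen from the robot. Three code wheels 50 mm apart in a row along y stand out of slots in its top, 26 mm clear between them, rib tips 131 mm above the bench; axle 45 mm before the centre.
- axis_left (a point): middle of the left code wheel, on its axle (along the safe's y), 95 mm above the bench. Wheel 24 mm wide; white six-sided hub, 24 mm from axle to each flat facet, facets numbered 0 to 5 in black; along each corner between facets a straight black rib, 5 mm thick, out to radius 36 mm. With a number squarely on top, ribs stand 30 degrees either side of the top.
- axis_middle (a point): middle of the middle code wheel, on its axle (along the safe's y), 95 mm above the bench. Wheel 24 mm wide; white six-sided hub, 24 mm from axle to each flat facet, facets numbered 0 to 5 in black; along each corner between facets a straight black rib, 5 mm thick, out to radius 36 mm. With a number squarely on top, ribs stand 30 degrees either side of the top.
- axis_right (a point): middle of the right code wheel, on its axle (along the safe's y), 95 mm above the bench. Wheel 24 mm wide; white six-sided hub, 24 mm from axle to each flat facet, facets numbered 0 to 5 in black; along each corner between facets a straight black rib, 5 mm thick, out to radius 36 mm. With a number squarely on top, ribs stand 30 degrees either side of the top.
- wheel_left (a joint): angle of the left wheel, rad. Number n points straight up, between the red lines beside the wheel, at n x 1.0472 (4 at 4.189); a full turn (6.283) more or less shows the same. It grows as the wheel's top is pushed away from the robot (safe's +x). Turns endlessly both ways, no clicks, takes about 2 N at a rib, stays where left. 
- wheel_middle (a joint): angle of the middle wheel, rad. Number n points straight up, between the red lines beside the wheel, at n x 1.0472 (2 at 2.094); a full turn (6.283) more or less shows the same. It grows as the wheel's top is pushed away from the robot (safe's +x). Turns endlessly both ways, no clicks, takes about 2 N at a rib, stays where left. Starts at 2: leave alone.
- wheel_right (a joint): angle of the right wheel, rad. Number n points straight up, between the red lines beside the wheel, at n x 1.0472 (1 at 1.047); a full turn (6.283) more or less shows the same. It grows as the wheel's top is pushed away from the robot (safe's +x). Turns endlessly both ways, no clicks, takes about 2 N at a rib, stays where left. 
- drawer (a joint): how far the drawer is pulled out towards the robot, along the safe's -x, m: 0 shut, 0.1 fully out. It slides stiffly (about 3 N, more when fast) and stays where it is left. A real lock holds it shut against a firm pull (25 N), but for about 6 mm of play, unless all three wheels show the code.
- handle (a point): middle of the steel bar of the drawer's handle, on the drawer: a round bar 10 mm thick and 120 mm long along the safe's y, 86 mm above the bench, standing 40 mm (bar centre) in front of the drawer's face, with a leg at each end; 35 mm clear between bar and face, open from above and below.
- tape_center (a point): centre of a yellow roll of tape lying flat on the back part of the safe's top; ring 60 mm across, 24 mm high. Bystander.
- oil_center (a point): centre, half-way up, of a green oil bottle with a red cap, 44 mm across and 120 mm high, standing to the left of the safe. Bystander.
- spanner_center (a point): point near the middle of a steel spanner 170 mm long, lying on the bench to the right of the safe. Bystander.

How it is judged:
By the outcome, as a careful person would: the job done as asked, in the order asked, and still so for the second after the job is handed in, with the robot touching nothing.
It also fails if it takes over 51 s, if anything falls off the work surface, if the arm or the gripper's body presses on something with over 40 N, if the wrist force passes 120 N, or if a joint passes its speed limit or range.

## Working session

There is one attempt and no reset: what is moved stays moved. The work goes in short steps, Python scripts to look and compute and a tool call to move; the robot and the scene stay as the last step left them, time stands still between calls to the robot, and variables do not carry over. Pictures are saved under pics/ and viewed, at most 13 in all, crops included, and the job is handed in when it is done.

Besides the shell and the picture viewer there is one more tool, called after "Call:" as name(argument=value, ...) on one line, values as JSON. drive_tool: Moves the arm, as the interface text tells. Its arguments: {"type":"object","properties":{"steps":{"type":"array"}},"required":["steps"]}

```bash
mkdir -p pics; ls
python3 - <<'E'
from station import r
import cv2,numpy as np
s=r.sense();print(s)
ims=[r.capture(n) for n in("scene","top")]
for n,i in zip(("scene","top"),ims):
    cv2.imwrite(f"pics/{n}0.png",i)
    p=r.camera_params(n);print(n,np.round(p["camera_matrix"],1).tolist(),np.round(p["extrinsics"],4).tolist())
p=r.camera_params("wrist");print(np.round(p["camera_matrix"],1).tolist(),np.round(p["extrinsics"],4).tolist())
cv2.imwrite("pics/both.png",np.hstack([cv2.resize(i,(400,300)) for i in ims]))
E
```

```text
pics
{'time_s': 0.0, 'joints': array([-5.90973262e+01,  2.20910561e+01,  3.79646861e-01, -2.77390888e-02,
       -6.84080984e+01, -1.48162714e+01]), 'joint_velocities': array([ 0.03068239,  0.02157171,  0.1222769 ,  0.03224396, -0.0439542 ,
       -0.00163667]), 'effort': array([ 5.20945869e-04, -3.90673649e+01,  1.87403494e+01,  4.21956897e+00,
        1.08963187e-02, -2.04888597e-04]), 'tcp_pos': array([ 0.17302615, -0.59994959,  0.21555881]), 'ee_rot': array([[-9.60894387e-01, -2.76914260e-01, -6.84946976e-04],
       [-2.76915090e-01,  9.60892267e-01,  2.02086458e-03],
       [ 9.85540338e-05,  2.13150958e-03, -9.99997723e-01]]), 'wrist_force': array([-0.08483861,  0.45037089,  0.53048984]), 'moment': array([ 0.00036064, -0.02599428,  0.03363319]), 'gripper_force': 0.0, 'gripper_width': 0.9972963616868242}
scene [[495.9, 0.0, 260.4], [0.0, 495.9, 193.7], [0.0, 0.0, 1.0]] [[0.8387, 0.5443, 0.017, -0.565], [0.4101, -0.6107, -0.6774, -0.1696], [-0.3583, 0.5751, -0.7354, 1.4658], [0.0, 0.0, 0.0, 1.0]]
top [[371.2, 0.0, 254.1], [0.0, 371.2, 190.6], [0.0, 0.0, 1.0]] [[-0.0101, -0.9997, 0.0209, 0.0267], [-0.99, 0.0071, -0.1406, 0.6562], [0.1405, -0.0221, -0.9898, 0.9137], [0.0, 0.0, 0.0, 1.0]]
[[275.1, 0.0, 257.6], [0.0, 275.1, 190.1], [0.0, 0.0, 1.0]] [[-0.2773, 0.9608, 0.0016, 0.6246], [0.9204, 0.2652, 0.2872, -0.0344], [0.2755, 0.0811, -0.9579, 0.3916], [0.0, 0.0, 0.0, 1.0]]
```

View pics/top0.png

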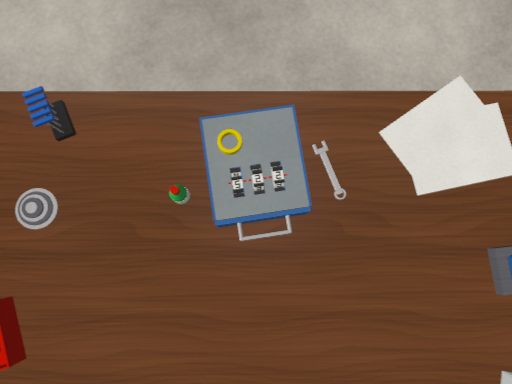

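View pics/scene0.png

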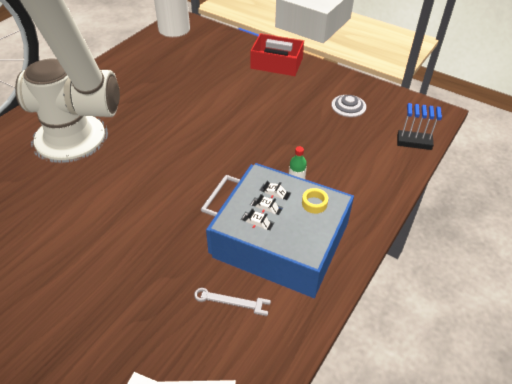

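The top view shows the safe turned by a few degrees: grey top corners about (200,118), (294,106), (310,210), (215,222), the handle bar from (240,238) to (291,232), and red marks from (229,183) to (287,175). The wheels show about 5, 2 and 0. The scene view shows the spanner at (232,300) and the bottle at (299,165), both beside the safe.

```bash
cat > h.py <<'E'
import cv2,numpy as np
from station import r
def ray(p,uv):
    K,E=np.array(p["camera_matrix"]),np.array(p["extrinsics"]);R,t=E[:3,:3],E[:3,3]
    return -R.T@t, R.T@np.linalg.inv(K)@np.array([uv[0],uv[1],1.])
def onz(p,uv,z):
    c,d=ray(p,uv);return c+d*(z-c[2])/d[2]
def tri(p1,a,p2,b):
    c1,d1=ray(p1,a);c2,d2=ray(p2,b);s=np.linalg.lstsq(np.c_[d1,-d2],c2-c1,rcond=None)[0]
    x,y=c1+d1*s[0],c2+d2*s[1];return (x+y)/2,np.linalg.norm(x-y)
def proj(p,X):
    E=np.array(p["extrinsics"]);q=np.array(p["camera_matrix"])@(E[:3,:3]@X+E[:3,3]);return q[:2]/q[2]
E
python3 - <<'E'
from h import *
np.set_printoptions(precision=4,suppress=True)
P={n:r.camera_params(n) for n in("scene","top")};I={n:cv2.imread(f"pics/{n}0.png") for n in P}
# red marks, blue+grey body
for n,(a,b,c,d) in {"top":(190,95,320,250),"scene":(190,150,370,300)}.items():
    im=I[n];hsv=cv2.cvtColor(im,cv2.COLOR_BGR2HSV);m=np.zeros(im.shape[:2],np.uint8);m[b:d,a:c]=1
    red=((hsv[...,0]<6)|(hsv[...,0]>174))&(hsv[...,1]>150)&(hsv[...,2]>120)&(m>0)
    ys,xs=np.nonzero(red);print(n,"red",len(xs),list(zip(xs,ys))[:40])
    if n=="top":
        l=cv2.fitLine(np.c_[xs,ys].astype(np.float32),cv2.DIST_L2,0,.01,.01).ravel();print(l)
    grey=(hsv[...,1]<70)&(hsv[...,2]>70)&(hsv[...,2]<170)&(m>0)
    if n=="top": grey[225:]=0
    g=cv2.morphologyEx(grey.astype(np.uint8),cv2.MORPH_OPEN,np.ones((3,3)))
    c0=max(cv2.findContours(g,cv2.RETR_EXTERNAL,cv2.CHAIN_APPROX_NONE)[0],key=cv2.contourArea)
    q=cv2.approxPolyDP(cv2.convexHull(c0),6,True)[:,0];print("grey",q.tolist())
    for u in q: print(onz(P[n],u,.105))
# handle bar in top
im=I["top"];h=cv2.cvtColor(im,cv2.COLOR_BGR2HSV);m=(h[...,1]<60)&(h[...,2]>120);m[:226]=0;m[250:]=0;m[:,:225]=0;m[:,305:]=0
ys,xs=np.nonzero(m);print("bar",xs.min(),xs.max(),ys.min(),ys.max())
hh=[];
for x in range(244,289,4):
    y=ys[xs==x]
    if len(y): hh.append((x,y.mean()));
print(hh)
for u in (hh[0],hh[-1]): print(onz(P["top"],u,.086))
E
```

```text
top red 13 [(np.int64(285), np.int64(174)), (np.int64(284), np.int64(175)), (np.int64(265), np.int64(177)), (np.int64(269), np.int64(177)), (np.int64(270), np.int64(177)), (np.int64(264), np.int64(178)), (np.int64(244), np.int64(180)), (np.int64(245), np.int64(180)), (np.int64(249), np.int64(180)), (np.int64(250), np.int64(180)), (np.int64(244), np.int64(181)), (np.int64(229), np.int64(183)), (np.int64(230), np.int64(183))]
[  0.9888  -0.1493 256.     178.8462]
grey [[291, 108], [308, 206], [216, 219], [203, 120]]
[ 0.8568 -0.0725  0.105 ]
[ 0.6095 -0.1078  0.105 ]
[0.5801 0.1142 0.105 ]
[0.8262 0.1475 0.105 ]
scene red 48 [(np.int64(295), np.int64(150)), (np.int64(296), np.int64(150)), (np.int64(297), np.int64(150)), (np.int64(298), np.int64(150)), (np.int64(299), np.int64(150)), (np.int64(300), np.int64(150)), (np.int64(301), np.int64(150)), (np.int64(302), np.int64(150)), (np.int64(303), np.int64(150)), (np.int64(295), np.int64(151)), (np.int64(296), np.int64(151)), (np.int64(297), np.int64(151)), (np.int64(298), np.int64(151)), (np.int64(299), np.int64(151)), (np.int64(300), np.i
[... 534 characters left out ...]
299), np.int64(153)), (np.int64(300), np.int64(153)), (np.int64(301), np.int64(153)), (np.int64(302), np.int64(153)), (np.int64(296), np.int64(154)), (np.int64(297), np.int64(154)), (np.int64(298), np.int64(154)), (np.int64(299), np.int64(154)), (np.int64(300), np.int64(154))]
grey [[257, 197]]
[0.645  0.0262 0.105 ]
bar 237 291 226 240
[(244, np.float64(238.5)), (248, np.float64(237.5)), (252, np.float64(236.5)), (256, np.float64(236.5)), (260, np.float64(235.5)), (264, np.float64(235.0)), (268, np.float64(234.5)), (272, np.float64(233.5)), (276, np.float64(233.5)), (280, np.float64(232.5)), (284, np.float64(231.5)), (288, np.float64(229.5))]
[0.5334 0.0476 0.086 ]
[ 0.5541 -0.0601  0.086 ]
```

Call:
drive_tool(steps=[0, 0, 0.07, 0, 0, 0, 1, 0, 0, 0.07, 0, 0, 0, 1, 0, 0, 0, -0.031, 0.0257, 0, 1, 0, 0, 0, -0.031, 0.0257, 0, 1, 0, 0, 0, -0.031, 0.0257, 0, 1, 0, 0, 0, -0.031, 0.0257, 0, 1, 0, 0, 0, -0.031, 0.0257, 0, 1, 0, 0, 0, -0.031, 0.0257, 0, 1, 0, 0, 0, -0.031, 0.0257, 0, 1, 0, 0, 0, -0.031, 0.0257, 0, 1])

```text
time_s: 0.93
tcp_pos: [0.3907, -0.3603, 0.2164]
ee_rot: [[-0.99, -0.14, -0.0], [-0.14, 0.99, 0.0], [0.0, 0.0, -1.0]]
wrist_force: [1.0, -0.4, 0.1]
gripper_width: 1.001
gripper_force: 0.0
```

Call:
drive_tool(steps=[0, 0, 0, -0.031, 0.0257, 0, 1, 0, 0, 0, -0.031, 0.0257, 0, 1, 0, 0, 0, -0.031, 0.0257, 0, 1, 0, 0, 0, -0.031, 0.0257, 0, 1, 0, 0, 0, -0.031, 0.0257, 0, 1, 0, 0, 0, -0.031, 0.0257, 0, 1, 0, 0, 0, -0.031, 0.0257, 0, 1, 0, 0, 0, -0.031, 0.0257, 0, 1, 0, 0, 0, -0.031, 0.0257, 0, 1, 0, 0, 0, -0.031, 0.0257, 0, 1])

```text
time_s: 1.77
tcp_pos: [0.6615, -0.0624, 0.2161]
ee_rot: [[-0.99, -0.141, -0.001], [-0.141, 0.99, 0.0], [0.001, 0.0, -1.0]]
wrist_force: [0.5, -0.9, 0.4]
gripper_width: 1.001
gripper_force: 0.0
```

Call:
drive_tool(steps=[0, 0, 0, -0.031, 0.0257, 0.01, 1, 0, 0, 0, -0.031, 0.0257, 0.01, 1, 0, 0, 0, -0.02, 0, 0, 1, 0, 0, 0, 0, 0, 0, 1, 0, 0, 0, 0, 0, 0, 1])

```text
time_s: 2.18
tcp_pos: [0.7348, -0.0011, 0.1944]
ee_rot: [[-0.99, -0.141, -0.003], [-0.141, 0.99, -0.0], [0.003, -0.0, -1.0]]
wrist_force: [-0.5, -0.4, -0.3]
gripper_width: 0.997
gripper_force: 0.0
```

Run:
```python
from h import *
np.set_printoptions(precision=4,suppress=True)
p=r.camera_params("wrist");im=r.capture("wrist");cv2.imwrite("pics/w1.png",im);np.save("pics/w1.npy",p,allow_pickle=True)
s=r.sense();print(s["time_s"],s["tcp_pos"],s["ee_rot"])
for y in(.05,0,-.05):
  ex=np.array([.990,.1405]);ey=np.array([-.1405,.99]);c=np.array([.6735,.0137])+ey*y;print(proj(p,np.r_[c,.131]))
cv2.imwrite("pics/w1c.png",cv2.resize(im[150:384,100:420],None,fx=2.5,fy=2.5,interpolation=cv2.INTER_CUBIC))
```

```text
2.2333 [ 0.7343 -0.0018  0.1955] [[-0.9901 -0.1403 -0.0021]
 [-0.1403  0.9901 -0.0003]
 [ 0.0021 -0.     -1.    ]]
[346.6945 133.9959]
[286.4206 133.937 ]
[226.1469 133.878 ]
```

View pics/w1c.png

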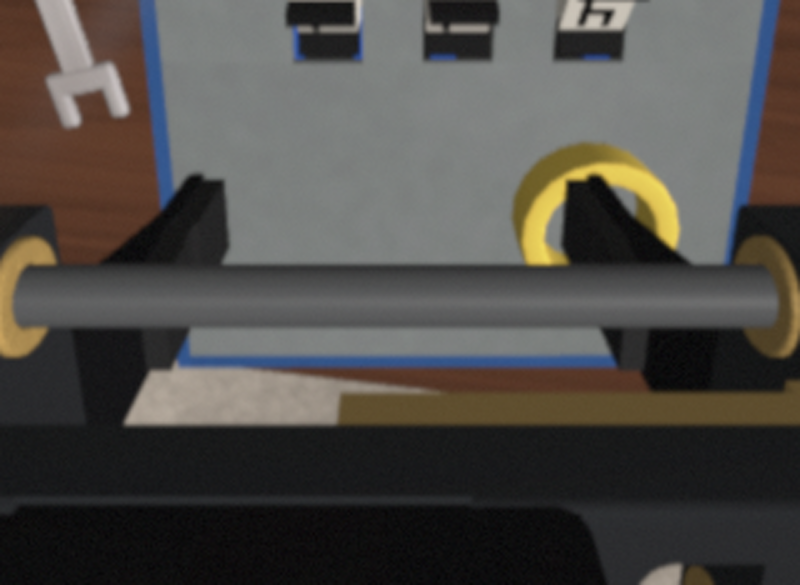

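The crop shows that in the wrist image up is towards the robot and right is the safe's left. The wheels sit above the crop, at rows 100–170 of the full picture, with the tape and spanner clear of the fingers. I'll crop the wheel area.

Run:
```python
import cv2,numpy as np
im=cv2.imread("pics/w1.png")
cv2.imwrite("pics/w1d.png",cv2.rotate(cv2.resize(im[90:185,190:380],(760,380),interpolation=cv2.INTER_CUBIC),cv2.ROTATE_180))
```

```text
(no output)
```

View pics/w1d.png

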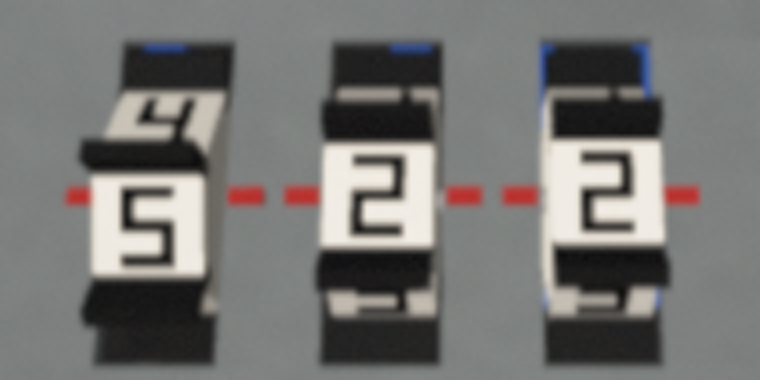

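Left wheel: 5 near the top, tipped about 14° towards the robot, with 4 on its far side. Middle wheel: 2, square. Right wheel: 2, square, with 1 on its far side. So both tops must be pulled towards the robot, about 46° on the left and 60° on the right.

Run:
```python
from h import *
np.set_printoptions(precision=4,suppress=True)
p=np.load("pics/w1.npy",allow_pickle=True).item();t=r.camera_params("top");im=cv2.imread("pics/w1.png")
hsv=cv2.cvtColor(im,cv2.COLOR_BGR2HSV)
red=((hsv[...,0]<8)|(hsv[...,0]>172))&(hsv[...,1]>130)&(hsv[...,2]>90);red[:100]=0;red[170:]=0;red[:,:190]=0;red[:,380:]=0
n,l,st,ce=cv2.connectedComponentsWithStats(red.astype(np.uint8))
for s in st[1:]: print(s)
ys,xs=np.nonzero(red);L=cv2.fitLine(np.c_[xs,ys].astype(np.float32),cv2.DIST_L2,0,.01,.01).ravel()
f=lambda x:(x,L[3]+(x-L[2])*L[1]/L[0])
a,b=f(xs.min()-.5),f(xs.max()+.5);A,B=onz(p,a,.105),onz(p,b,.105)
print(A,B,(A+B)/2,np.linalg.norm(A-B),np.degrees(np.arctan2(B[0]-A[0],-(B[1]-A[1])))*-1)
# heights from two views
print("tri left/right ends",tri(p,b,t,(228.7,183)),tri(p,a,t,(286.3,174.4)))
# blue side edges rear corners in wrist: yaw
top=cv2.imread("pics/top0.png");ht=cv2.cvtColor(top,cv2.COLOR_BGR2HSV)
blue=lambda h:((h[...,0]>100)&(h[...,0]<125)&(h[...,1]>120)).astype(np.uint8)
m=blue(ht);m[:95]=0;m[230:]=0;m[:,:190]=0;m[:,320:]=0
print("blue hull top",cv2.approxPolyDP(cv2.convexHull(cv2.findNonZero(m)),4,True)[:,0].tolist())
mw=blue(hsv)
for row in (200,220,240):
    x=np.nonzero(mw[row,130:430])[0]+130
    if len(x): print(row,onz(p,(x.min(),row),.105),onz(p,(x.max(),row),.105))
```

```text
[205 134   8   4  30]
[246 134   8   4  32]
[260 134   8   4  32]
[300 134   9   4  31]
[314 134   9   4  33]
[358 134   5   4  19]
[ 0.6875 -0.058   0.105 ] [0.6668 0.0865 0.105 ] [0.6771 0.0142 0.105 ] 0.14596994252487985 171.8409145934509
tri left/right ends (array([0.6662, 0.0835, 0.1124]), np.float64(0.0005577513974797294)) (array([ 0.6862, -0.0562,  0.1136]), np.float64(0.0007668686585833828))
blue hull top [[310, 210], [216, 225], [200, 118], [293, 105]]
200 [ 0.7563 -0.0951  0.105 ] [0.7224 0.1418 0.105 ]
220 [ 0.7772 -0.0912  0.105 ] [0.7436 0.1439 0.105 ]
240 [0.7661 0.1442 0.105 ] [0.7659 0.1452 0.105 ]
```

Call:
drive_tool(steps=[0, 0, 0, 0.0095, -0.013, 0, 0, 0, 0, 0, 0.0095, -0.013, 0, 0, 0, 0, 0, 0, 0, 0, 0, 0, 0, 0, 0, 0, 0, 0, 0, 0, 0, 0, 0, 0, 0, 0, 0, 0, 0, 0, 0.015, 0, 0, 0, 0, 0, 0, 0.015, 0, 0, 0, 0, 0, 0, 0, 0, 0, 0, 0, 0, 0, 0, 0])

```text
time_s: 2.98
tcp_pos: [0.7191, -0.0303, 0.166]
ee_rot: [[-0.99, -0.14, -0.002], [-0.14, 0.99, -0.0], [0.002, -0.0, -1.0]]
wrist_force: [-0.6, -0.0, 0.0]
gripper_width: 0.406
gripper_force: 0.0
```

Call:
drive_tool(steps=[0, 0, 0, 0, 0, 0, 0, 0, 0, 0, 0, 0, 0, 0, 0, 0, 0, 0, 0, 0, 0, 0, 0, 0, 0, 0, 0, 0, 0, 0, 0, 0, 0, 0, 0, 0, 0, 0, 0, 0, 0, 0, 0, 0, 0, 0, 0, 0.009, 0, 0, 0, 0, 0, 0, 0.009, 0, 0, 0, 0, 0, 0, 0.009, 0, 0, 0, 0, 0, 0, 0, 0])

```text
time_s: 3.82
tcp_pos: [0.7177, -0.0302, 0.1358]
ee_rot: [[-0.99, -0.14, -0.006], [-0.14, 0.99, 0.0], [0.006, 0.001, -1.0]]
wrist_force: [-0.3, -0.1, -0.7]
gripper_width: 0.005
gripper_force: 0.0
```

Call:
drive_tool(steps=[0, 0, 0, 0.005, 0, -0.0015, 0, 0, 0, 0, 0.005, 0, -0.0015, 0, 0, 0, 0, 0.005, 0, -0.0015, 0, 0, 0, 0, 0.0035, 0, -0.001, 0, 0, 0, 0, 0.0035, 0, -0.001, 0, 0, 0, 0, 0, 0, 0, 0])

```text
time_s: 4.32
tcp_pos: [0.6974, -0.0334, 0.1473]
ee_rot: [[-0.99, -0.14, 0.001], [-0.14, 0.99, 0.0], [-0.001, 0.0, -1.0]]
wrist_force: [0.0, -0.1, 0.2]
gripper_width: 0.007
gripper_force: 0.0
```

Call:
drive_tool(steps=[0, 0, 0, 0, 0, 0.001, 0, 0, 0, 0, 0, 0, 0.001, 0, 0, 0, 0, 0, 0, 0, 0])

```text
time_s: 4.57
tcp_pos: [0.6977, -0.0332, 0.1437]
ee_rot: [[-0.99, -0.14, -0.001], [-0.14, 0.99, 0.0], [0.001, 0.0, -1.0]]
wrist_force: [-0.0, -0.4, -0.1]
gripper_width: 0.004
gripper_force: 0.0
```

Run:
```python
from h import *
np.set_printoptions(precision=4,suppress=True)
p=r.camera_params("wrist");im=r.capture("wrist");cv2.imwrite("pics/w2.png",im)
s=r.sense();print(s["time_s"],s["tcp_pos"],s["wrist_force"],s["joints"])
cv2.imwrite("pics/w2c.png",cv2.rotate(cv2.resize(im[60:260,150:420],None,fx=2.8,fy=2.8,interpolation=cv2.INTER_CUBIC),cv2.ROTATE_180))
```

```text
4.6167 [ 0.6978 -0.0332  0.1437] [ 0.4339 -0.0079 -0.8335] [ 10.4973  32.1031   6.3868  -0.0048 -64.3172 -92.4257]
```

View pics/w2c.png

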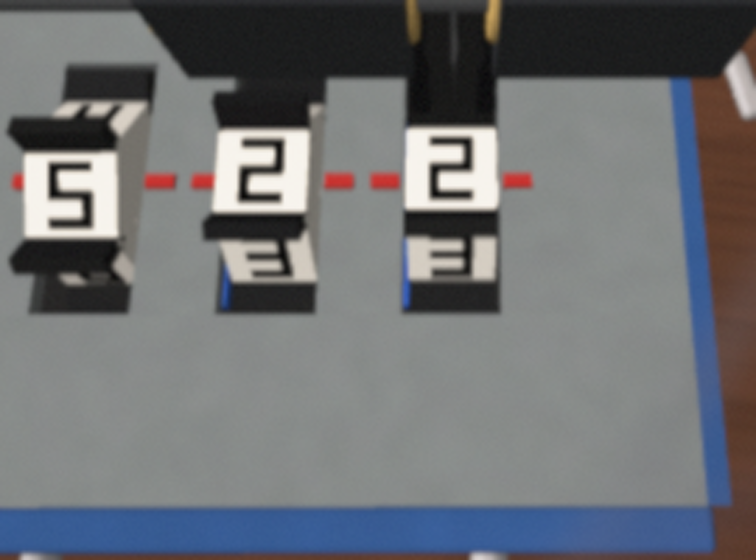

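The right wheel still shows 2 squarely, like the middle one, with the finger at columns 408–497 ending near row 128, over or just behind the far rib. So the rib hasn't turned. I'll check where the finger's front edge really is.

Run:
```python
from h import *
np.set_printoptions(precision=4,suppress=True)
p=r.camera_params("wrist");im=cv2.imread("pics/w2.png")
s=r.sense();T=s["tcp_pos"];R=s["ee_rot"]
ex=np.array([.99,.142,0])
for h in(.0095,.005,0):
  print("finger near edge, half",h,proj(p,T+R@[h,0,.019]),proj(p,T+R@[h,0,.0]))
c=np.array([.6841,-.0353,.095])
for u,z in((15.8,32.4),(20.2,29.9),(13,24)): print("rib",u,z,proj(p,c+ex*u/1e3+[0,0,z/1e3]))
print(im[205:250,258].max(1).tolist());print(im[205:250,275].max(1).tolist())
print("mid",im[205:250,325].max(1).tolist())
```

```text
finger near edge, half 0.0095 [258.4205 208.12  ] [258.4954 218.2159]
finger near edge, half 0.005 [258.4134 213.9095] [258.487  224.5111]
finger near edge, half 0 [258.4056 220.2555] [258.4779 231.402 ]
rib 15.8 32.4 [258.2335 224.217 ]
rib 20.2 29.9 [258.2307 228.3257]
rib 13 24 [258.2088 216.2733]
[246, 243, 214, 120, 43, 95, 191, 236, 222, 147, 65, 29, 28, 24, 26, 24, 26, 26, 25, 25, 27, 25, 27, 25, 27, 28, 26, 30, 29, 31, 34, 36, 42, 47, 51, 49, 51, 49, 50, 51, 51, 51, 49, 49, 46]
[158, 158, 158, 158, 158, 159, 159, 155, 139, 114, 102, 99, 103, 107, 110, 108, 106, 104, 104, 105, 107, 107, 110, 109, 110, 106, 89, 56, 33, 31, 31, 30, 27, 28, 32, 29, 27, 29, 30, 32, 30, 32, 30, 32, 34]
mid [244, 222, 141, 61, 75, 156, 221, 227, 176, 88, 33, 25, 25, 26, 26, 28, 27, 25, 26, 29, 30, 32, 31, 31, 32, 34, 31, 29, 29, 31, 27, 29, 29, 29, 28, 28, 29, 30, 29, 30, 29, 29, 31, 28, 30]
```

Call:
drive_tool(steps=[0, 0, 0, 0, 0, -0.01, 0, 0, 0, 0, -0.012, 0, 0, 0, 0, 0, 0, -0.012, 0, 0, 0, 0, 0, 0, 0, 0, 0, 0, 0, 0, 0, 0, 0, 0.008, 0, 0, 0, 0, 0, 0, 0.007, 0, 0, 0, 0, 0, 0, 0.006, 0, 0, 0, 0, 0, 0, 0, 0, 0, 0, 0, 0, 0, 0, 0])

```text
time_s: 5.37
tcp_pos: [0.7208, -0.0301, 0.1323]
ee_rot: [[-0.99, -0.14, -0.002], [-0.14, 0.99, -0.0], [0.002, -0.0, -1.0]]
wrist_force: [0.7, 0.5, 0.3]
gripper_width: 0.008
gripper_force: 0.0
```

Call:
drive_tool(steps=[0, 0, 0, 0.004, 0, 0, 0, 0, 0, 0, 0.004, 0, 0, 0, 0, 0, 0, 0.003, 0, 0, 0, 0, 0, 0, 0.003, 0, 0, 0, 0, 0, 0, 0, 0, 0, 0])

```text
time_s: 5.78
tcp_pos: [0.7071, -0.0319, 0.1337]
ee_rot: [[-0.99, -0.14, 0.0], [-0.14, 0.99, 0.0], [-0.0, 0.0, -1.0]]
wrist_force: [0.3, -0.6, 0.7]
gripper_width: 0.002
gripper_force: 0.0
```

```bash
cat >> h.py <<'E'
def wheels():
    """bright (facet) row runs along each wheel's two edge columns (beside the digits)"""
    p=r.camera_params("wrist");im=r.capture("wrist");g=im.min(2)
    ex=np.array([.99,.142,0]);ey=np.array([-.142,.99,0]);o=np.array([.677,.0142,.119])
    for n,v in(("L",.05),("M",0),("R",-.05)):
        for dv in(-.0085,.0085):
            us=np.arange(-.045,.0451,.0005);px=np.array([proj(p,o+ex*u+ey*(v+dv)) for u in us])
            ok=(px[:,0]>0)&(px[:,0]<511)&(px[:,1]>0)&(px[:,1]<383)
            b=np.array([g[int(round(y)),int(round(x))]>140 if k else False for (x,y),k in zip(px,ok)])
            e=np.flatnonzero(np.diff(np.r_[0,b.astype(int),0]));print(n,dv,[(round(us[a]*1e3,1),round(us[c-1]*1e3,1)) for a,c in zip(e[::2],e[1::2])])
    return p,im
E
python3 - <<'E'
from h import *
p,im=wheels();cv2.imwrite("pics/w3.png",im)
E
```

```text
L -0.0085 [(np.float64(-19.0), np.float64(3.5)), (np.float64(12.5), np.float64(13.0))]
L 0.0085 [(np.float64(-19.0), np.float64(3.5))]
M -0.0085 [(np.float64(-22.5), np.float64(-21.0)), (np.float64(-12.0), np.float64(10.0))]
M 0.0085 [(np.float64(-23.0), np.float64(-21.0)), (np.float64(-12.0), np.float64(10.0))]
R -0.0085 [(np.float64(-29.0), np.float64(-19.5)), (np.float64(-11.5), np.float64(10.5))]
R 0.0085 [(np.float64(-29.0), np.float64(-19.5)), (np.float64(-11.5), np.float64(10.5))]
```

Call:
drive_tool(steps=[0, 0, 0, 0.003, 0, 0, 0, 0, 0, 0, 0.003, 0, 0, 0, 0, 0, 0, 0, 0, 0, 0, 0, 0, 0, 0, 0, 0, 0])

```text
time_s: 6.17
tcp_pos: [0.7017, -0.0327, 0.1332]
ee_rot: [[-0.99, -0.14, 0.0], [-0.14, 0.99, 0.0], [-0.0, 0.0, -1.0]]
wrist_force: [0.1, 0.3, -0.4]
gripper_width: 0.004
gripper_force: 0.0
```

Run:
```python
from h import *
print(r.sense()["tcp_pos"],r.sense()["wrist_force"])
p,im=wheels();cv2.imwrite("pics/w4.png",im)
c=cv2.convertScaleAbs(im[150:270,200:360],alpha=2.2,beta=10)
cv2.imwrite("pics/w4c.png",cv2.rotate(cv2.resize(c,None,fx=4.5,fy=4.5,interpolation=cv2.INTER_CUBIC),cv2.ROTATE_180))
```

```text
[ 0.70165638 -0.03272878  0.13321118] [ 0.05037219  0.34404694 -0.35144379]
L -0.0085 [(np.float64(-19.0), np.float64(3.5))]
L 0.0085 [(np.float64(-19.0), np.float64(3.5))]
M -0.0085 [(np.float64(-22.0), np.float64(-20.0)), (np.float64(-12.0), np.float64(10.5))]
M 0.0085 [(np.float64(-22.5), np.float64(-20.0)), (np.float64(-12.0), np.float64(10.5))]
R -0.0085 [(np.float64(-30.0), np.float64(-19.5)), (np.float64(-11.5), np.float64(11.0))]
R 0.0085 [(np.float64(-30.0), np.float64(-19.5)), (np.float64(-11.5), np.float64(10.5))]
```

View pics/w4c.png

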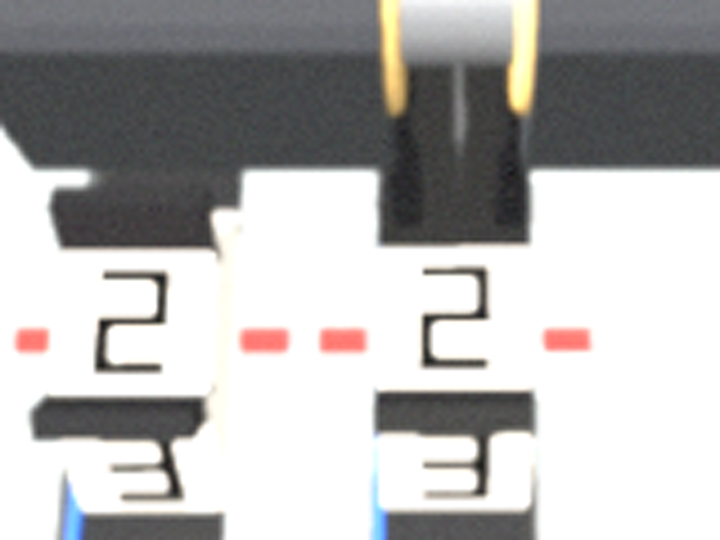

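The finger's tip edge projects near row 221 while the rib's base is at row 215, so it isn't clear the tip reaches the rib. I'll look from the side with the scene camera.

Run:
```python
from h import *
p=r.camera_params("scene");im=r.capture("scene");s=r.sense();T=s["tcp_pos"];R=s["ee_rot"]
c=np.array([.6841,-.0353,.095]);ex=np.array([.99,.142,0]);ey=np.array([-.142,.99,0])
x0,y0,k=225,130,9
f=lambda X:np.round((proj(p,X)-[x0,y0])*k,0)
print("tip",[f(T+R@[h,0,.019]) for h in(.0095,-.0095)],"tcp",f(T));print("rib tip +30",f(c+ex*.018-ey*.012+[0,0,.031]),"rib -30",f(c-ex*.018-ey*.012+[0,0,.031]))
cv2.imwrite("pics/s2.png",im)
cv2.imwrite("pics/s2c.png",cv2.convertScaleAbs(cv2.resize(im[y0:y0+66,x0:x0+88],None,fx=k,fy=k,interpolation=cv2.INTER_CUBIC),alpha=1.3,beta=10))
```

```text
tip [array([315., 805.]), array([385., 830.])] tcp [352. 768.]
rib tip +30 [331. 821.] rib -30 [199. 773.]
```

View pics/s2c.png

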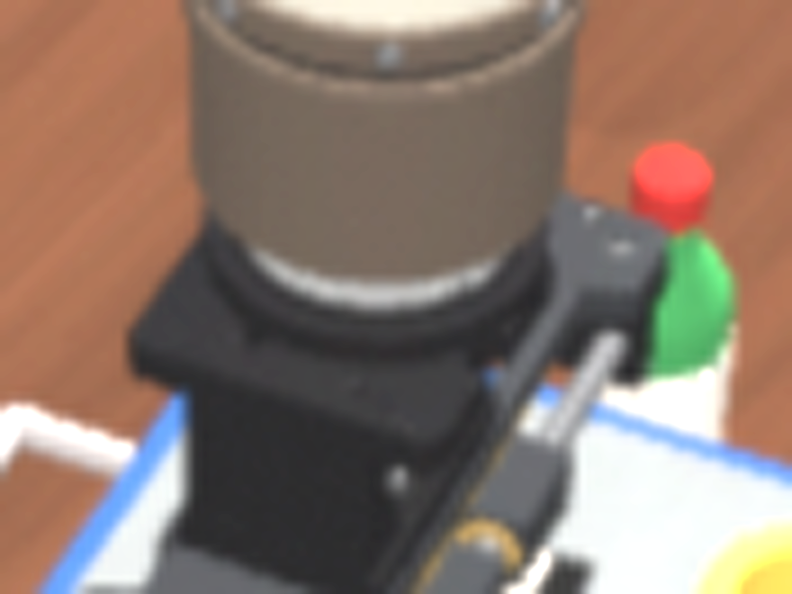

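The crop shows only the gripper body, clear of the bottle; the fingertip lies below the crop. I'll keep pushing gently and measure whether the wheel turns.

Call:
drive_tool(steps=[0, 0, 0, 0.003, 0, 0, 0, 0, 0, 0, 0.003, 0, -0.001, 0, 0, 0, 0, 0.002, 0, -0.001, 0, 0, 0, 0, 0, 0, 0, 0, 0, 0, 0, 0, 0, 0, 0])

```text
time_s: 6.68
tcp_pos: [0.6938, -0.0339, 0.1355]
ee_rot: [[-0.99, -0.14, 0.001], [-0.14, 0.99, 0.0], [-0.001, -0.0, -1.0]]
wrist_force: [-0.6, -0.1, 1.0]
gripper_width: 0.005
gripper_force: 0.0
```

Run:
```python
from h import *
print(r.sense()["tcp_pos"],r.sense()["wrist_force"])
p,im=wheels();cv2.imwrite("pics/w5.png",im)
```

```text
[ 0.69382521 -0.03386239  0.13551963] [-0.57004903 -0.05572976  1.00729092]
L -0.0085 [(np.float64(-19.0), np.float64(4.0))]
L 0.0085 [(np.float64(-19.0), np.float64(4.0))]
M -0.0085 [(np.float64(-23.5), np.float64(-20.5)), (np.float64(-12.0), np.float64(10.5))]
M 0.0085 [(np.float64(-23.0), np.float64(-20.5)), (np.float64(-12.0), np.float64(10.5))]
R -0.0085 [(np.float64(-30.5), np.float64(-19.0)), (np.float64(-11.5), np.float64(8.0))]
R 0.0085 [(np.float64(-30.5), np.float64(-19.0)), (np.float64(-11.5), np.float64(8.0))]
```

Run:
```python
from h import *
p=r.camera_params("scene");im=r.capture("scene");s=r.sense();T=s["tcp_pos"];R=s["ee_rot"]
c=np.array([.6841,-.0353,.095]);ex=np.array([.99,.142,0]);ey=np.array([-.142,.99,0])
x0,y0,k=220,175,10
f=lambda X:np.round((proj(p,X)-[x0,y0])*k,0)
print("tip",[f(T+R@[h,-.015,.019]) for h in(.0095,-.0095)],"tcp",f(T+R@[0,-.015,0]));print("rib tip +30",f(c+ex*.018-ey*.012+[0,0,.031]),"rib -30",f(c-ex*.018-ey*.012+[0,0,.031]),"axle",f(c-ey*.012))
cv2.imwrite("pics/s3.png",im)
cv2.imwrite("pics/s3c.png",cv2.convertScaleAbs(cv2.resize(im[y0:y0+60,x0:x0+80],None,fx=k,fy=k,interpolation=cv2.INTER_CUBIC),alpha=1.6,beta=15))
```

```text
tip [array([339., 473.]), array([417., 502.])] tcp [379. 433.]
rib tip +30 [417. 463.] rib -30 [271. 408.] axle [343. 523.]
```

View pics/s3c.png

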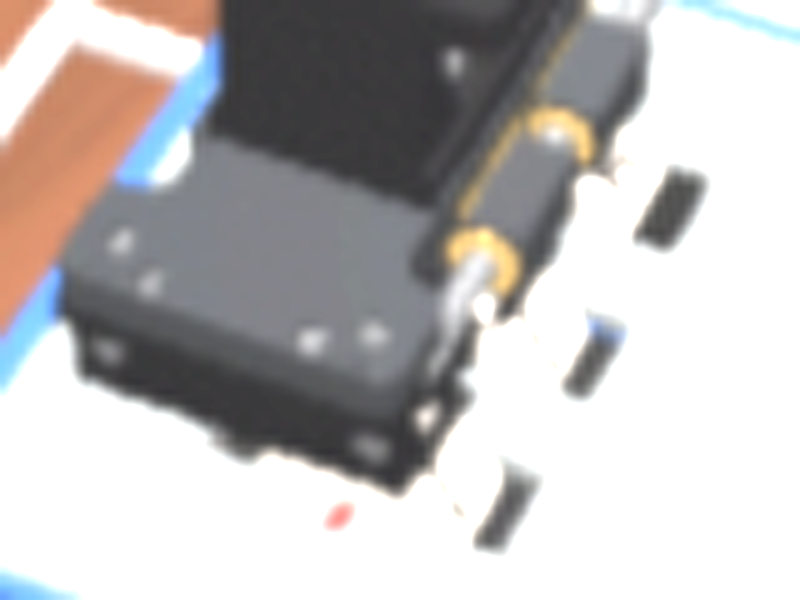

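The body hides the tip here. In the first wrist picture the finger's near edge fits a point only about 4 mm behind the TCP, not 19 mm ahead. A light touch on the plain grey top will settle the tip height.

Call:
drive_tool(steps=[0, 0, 0, 0, 0, -0.01, 0, 0, 0, 0, -0.018, 0, 0, 0, 0, 0, 0, -0.018, 0, 0, 0, 0, 0, 0, -0.006, 0, 0, 0, 0, 0, 0, 0, 0, 0.008, 0, 0, 0, 0, 0, 0, 0.006, 0, 0, 0, 0, 0, 0, 0.004, 0, 0, 0, 0, 0, 0, 0.002, 0, 0, 0, 0, 0, 0, 0, 0])

```text
time_s: 7.53
tcp_pos: [0.7344, -0.0281, 0.1242]
ee_rot: [[-0.99, -0.14, -0.002], [-0.14, 0.99, -0.0], [0.002, 0.0, -1.0]]
wrist_force: [-0.6, 0.3, 0.2]
gripper_width: 0.002
gripper_force: 0.0
```

Call:
drive_tool(steps=[0, 0, 0, 0, 0, 0.002, 0, 0, 0, 0, 0, 0, 0.002, 0, 0, 0, 0, 0, 0, 0, 0])

```text
time_s: 7.78
tcp_pos: [0.7352, -0.0279, 0.121]
ee_rot: [[-0.99, -0.14, -0.0], [-0.14, 0.99, 0.0], [0.0, 0.0, -1.0]]
wrist_force: [-0.1, -0.4, 0.1]
gripper_width: 0.007
gripper_force: 0.0
```

Call:
drive_tool(steps=[0, 0, 0, 0, 0, 0.002, 0, 0, 0, 0, 0, 0, 0.002, 0, 0, 0, 0, 0, 0, 0, 0])

```text
time_s: 8.03
tcp_pos: [0.7351, -0.0279, 0.1166]
ee_rot: [[-0.99, -0.14, -0.001], [-0.14, 0.99, 0.0], [0.001, 0.0, -1.0]]
wrist_force: [-0.1, -0.5, -0.7]
gripper_width: 0.005
gripper_force: 0.0
```

Call:
drive_tool(steps=[0, 0, 0, 0, 0, 0.003, 0, 0, 0, 0, 0, 0, 0.002, 0, 0, 0, 0, 0, 0, 0, 0])

```text
time_s: 8.28
tcp_pos: [0.7351, -0.0279, 0.1114]
ee_rot: [[-0.99, -0.14, -0.001], [-0.14, 0.99, 0.0], [0.001, 0.0, -1.0]]
wrist_force: [-0.0, 0.1, -0.3]
gripper_width: 0.008
gripper_force: 0.0
```

Call:
drive_tool(steps=[0, 0, 0, 0, 0, 0.002, 0, 0, 0, 0, 0, 0, 0.001, 0, 0, 0, 0, 0, 0, 0, 0])

```text
time_s: 8.53
tcp_pos: [0.7353, -0.0279, 0.1088]
ee_rot: [[-0.99, -0.14, -0.001], [-0.14, 0.99, -0.0], [0.001, 0.0, -1.0]]
wrist_force: [0.5, -0.3, 0.6]
gripper_width: 0.005
gripper_force: 0.0
```

Call:
drive_tool(steps=[0, 0, 0, 0, 0, 0.002, 0, 0, 0, 0, 0, 0, 0.001, 0, 0, 0, 0, 0, 0, 0, 0])

```text
time_s: 8.78
tcp_pos: [0.7352, -0.0279, 0.1058]
ee_rot: [[-0.99, -0.14, -0.001], [-0.14, 0.99, 0.0], [0.001, 0.0, -1.0]]
wrist_force: [-0.3, 0.4, 0.4]
gripper_width: 0.006
gripper_force: 0.0
```

Call:
drive_tool(steps=[0, 0, 0, 0, 0, 0.002, 0, 0, 0, 0, 0, 0, 0.001, 0, 0, 0, 0, 0, 0, 0, 0])

```text
time_s: 9.03
tcp_pos: [0.7352, -0.0279, 0.1028]
ee_rot: [[-0.99, -0.14, -0.001], [-0.14, 0.99, -0.0], [0.001, 0.0, -1.0]]
wrist_force: [-0.3, -0.1, -0.0]
gripper_width: 0.004
gripper_force: 0.0
```

Call:
drive_tool(steps=[0, 0, 0, 0, 0, 0.002, 0, 0, 0, 0, 0, 0, 0.001, 0, 0, 0, 0, 0, 0, 0, 0])

```text
time_s: 9.28
tcp_pos: [0.7353, -0.0279, 0.0998]
ee_rot: [[-0.99, -0.14, -0.001], [-0.14, 0.99, 0.0], [0.001, 0.0, -1.0]]
wrist_force: [-0.4, -0.4, -0.4]
gripper_width: 0.006
gripper_force: 0.0
```

Call:
drive_tool(steps=[0, 0, 0, 0, 0, 0.002, 0, 0, 0, 0, 0, 0, 0.001, 0, 0, 0, 0, 0, 0, 0, 0])

```text
time_s: 9.53
tcp_pos: [0.7355, -0.028, 0.0996]
ee_rot: [[-0.99, -0.141, 0.001], [-0.141, 0.99, -0.001], [-0.001, -0.001, -1.0]]
wrist_force: [-3.5, 0.9, 7.5]
gripper_width: 0.008
gripper_force: 3.6
```

Run:
```python
from h import *
s=r.sense();print(s["tcp_pos"],s["wrist_force"])
p,im=wheels();cv2.imwrite("pics/w6.png",im)
cv2.imwrite("pics/w6c.png",cv2.rotate(cv2.resize(cv2.convertScaleAbs(im[60:300,110:410],alpha=1.6,beta=15),None,fx=2.5,fy=2.5,interpolation=cv2.INTER_CUBIC),cv2.ROTATE_180))
```

```text
[ 0.73552463 -0.02795382  0.09964215] [-3.46601521  0.89529523  7.54630398]
L -0.0085 [(np.float64(-18.0), np.float64(3.5)), (np.float64(11.0), np.float64(12.5)), (np.float64(17.0), np.float64(19.5))]
L 0.0085 [(np.float64(-18.0), np.float64(3.5)), (np.float64(13.0), np.float64(14.5))]
M -0.0085 [(np.float64(-12.0), np.float64(9.5))]
M 0.0085 [(np.float64(-12.5), np.float64(9.5))]
R -0.0085 [(np.float64(-26.0), np.float64(-20.5)), (np.float64(-11.5), np.float64(10.0))]
R 0.0085 [(np.float64(-26.0), np.float64(-20.5)), (np.float64(-11.5), np.float64(10.0))]
```

View pics/w6c.png

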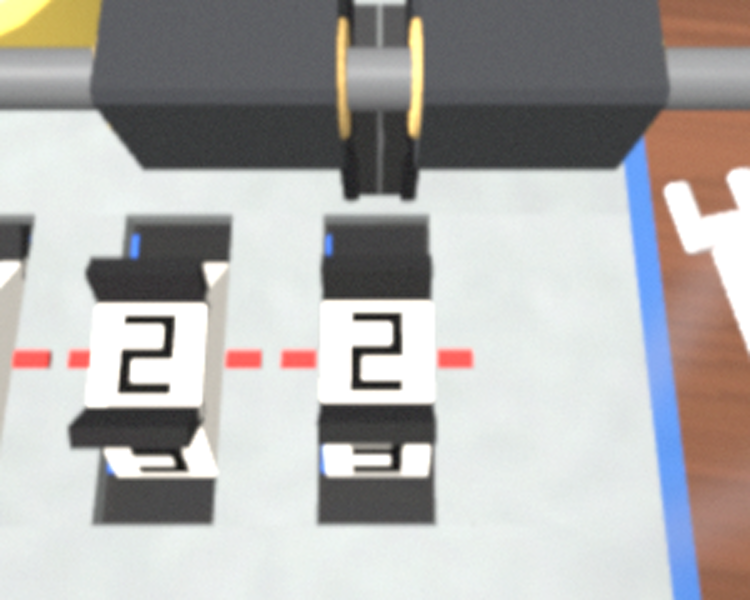

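The finger touches with its tip on the grey top at (380,195), with the TCP at 0.0996 and 7.5 N. So the tips end about 5 mm behind the TCP, which explains the misses. All wheels are untouched and the right wheel's rib is still at the far side. I'll redo the push with tip height = TCP z + 0.0055.

Call:
drive_tool(steps=[0, 0, 0, 0, 0, -0.012, 0, 0, 0, 0, 0, 0, 0, 0, 0, 0, 0, 0.009, 0, 0, 0, 0, 0, 0, 0.009, 0, 0, 0, 0, 0, 0, 0, 0, 0, 0])

```text
time_s: 10.0
tcp_pos: [0.7166, -0.0306, 0.1094]
ee_rot: [[-0.99, -0.14, -0.001], [-0.14, 0.99, 0.0], [0.001, 0.0, -1.0]]
wrist_force: [1.0, -0.3, -0.7]
gripper_width: 0.007
gripper_force: 0.0
```

Call:
drive_tool(steps=[0, 0, 0, 0.005, 0, -0.0015, 0, 0, 0, 0, 0.005, 0, -0.0015, 0, 0, 0, 0, 0.003, 0, -0.002, 0, 0, 0, 0, 0.003, 0, -0.002, 0, 0, 0, 0, 0.003, 0, -0.0012, 0, 0, 0, 0, 0.003, 0, -0.0012, 0, 0, 0, 0, 0, 0, 0, 0, 0, 0, 0, 0, 0, 0, 0])

```text
time_s: 10.67
tcp_pos: [0.6954, -0.0336, 0.1188]
ee_rot: [[-0.99, -0.14, -0.001], [-0.14, 0.99, -0.0], [0.001, 0.0, -1.0]]
wrist_force: [0.7, 0.4, -0.1]
gripper_width: 0.003
gripper_force: 0.3
```

```bash
cat >> h.py <<'E'
def uvz():
    s=r.sense();d=s["tcp_pos"][:2]-[.677,.0142];print("t",round(s["time_s"],2),"u,v mm",np.round(1e3*np.array([d@[.99,.142],d@[-.142,.99]]),1),"z",round(s["tcp_pos"][2],4),"F",np.round(s["wrist_force"],1),"w",round(s["gripper_width"],3))
E
python3 - <<'E'
from h import *
p,im=wheels();cv2.imwrite("pics/w7.png",im);uvz()
E
```

```text
L -0.0085 [(np.float64(-19.5), np.float64(4.0))]
L 0.0085 [(np.float64(-19.0), np.float64(4.0))]
M -0.0085 [(np.float64(-22.0), np.float64(-20.5)), (np.float64(-12.0), np.float64(10.5))]
M 0.0085 [(np.float64(-23.0), np.float64(-20.0)), (np.float64(-12.0), np.float64(10.5))]
R -0.0085 [(np.float64(-25.5), np.float64(-4.0))]
R 0.0085 [(np.float64(-25.5), np.float64(-4.0))]
t 10.72 u,v mm [ 11.4 -49.9] z 0.1187 F [ 0.4  1.2 -0.1] w 0.007
```

Call:
drive_tool(steps=[0, 0, 0, 0.0036, 0, 0, 0, 0, 0, 0, 0.0036, 0, 0, 0, 0, 0, 0, 0.0036, 0, 0, 0, 0, 0, 0, 0.003, 0, 0, 0, 0, 0, 0, 0, 0, 0, 0, 0, 0, 0, 0, 0, 0, 0])

```text
time_s: 11.22
tcp_pos: [0.6815, -0.0356, 0.1186]
ee_rot: [[-0.99, -0.14, -0.001], [-0.14, 0.99, -0.0], [0.001, -0.0, -1.0]]
wrist_force: [1.5, 0.0, 0.6]
gripper_width: 0.004
gripper_force: 0.6
```

Call:
drive_tool(steps=[0, 0, 0, -0.001, 0, -0.012, 0, 0, 0, 0, 0, 0, -0.012, 0, 0, 0, 0, -0.02, 0, -0.006, 0, 0, 0, 0, -0.02, 0, 0, 0, 0, 0, 0, 0, 0, 0, 0])

```text
time_s: 11.63
tcp_pos: [0.7251, -0.0295, 0.1493]
ee_rot: [[-0.99, -0.141, 0.002], [-0.141, 0.99, -0.0], [-0.002, -0.001, -1.0]]
wrist_force: [1.2, 0.1, 0.2]
gripper_width: 0.009
gripper_force: 0.0
```

Run:
```python
from h import *
p,im=wheels();cv2.imwrite("pics/w8.png",im);uvz()
```

```text
L -0.0085 [(np.float64(-18.5), np.float64(3.5)), (np.float64(11.5), np.float64(14.0))]
L 0.0085 [(np.float64(-18.5), np.float64(3.5)), (np.float64(13.0), np.float64(16.5))]
M -0.0085 [(np.float64(-22.0), np.float64(-22.0)), (np.float64(-12.0), np.float64(10.0))]
M 0.0085 [(np.float64(-12.0), np.float64(10.0))]
R -0.0085 [(np.float64(-27.0), np.float64(-20.0)), (np.float64(-11.0), np.float64(11.0))]
R 0.0085 [(np.float64(-27.0), np.float64(-20.0)), (np.float64(-11.0), np.float64(11.0))]
t 11.68 u,v mm [ 39.6 -50. ] z 0.1485 F [-0.2  0.1  0.5] w 0.006
```

The right wheel now shows facet edges −11 to 11 mm against −12 to 10 on the middle wheel, so it is within about 2°. Next is the left wheel.

Call:
drive_tool(steps=[0, 0, 0, 0.0045, 0.033, 0, 0, 0, 0, 0, 0.0045, 0.033, 0, 0, 0, 0, 0, 0.0046, 0.034, 0, 0, 0, 0, 0, 0, 0, 0, 0, 0, 0, 0, 0, 0, 0.012, 0, 0, 0, 0, 0, 0, 0.012, 0, 0, 0, 0, 0, 0, 0.011, 0, 0, 0, 0, 0, 0, 0, 0, 0, 0, 0, 0, 0, 0, 0])

```text
time_s: 12.43
tcp_pos: [0.6947, 0.066, 0.1119]
ee_rot: [[-0.99, -0.139, -0.003], [-0.139, 0.99, -0.001], [0.003, -0.001, -1.0]]
wrist_force: [-0.8, 1.0, 0.0]
gripper_width: 0.005
gripper_force: 0.0
```

Run:
```python
from h import *
p,im=wheels();uvz()
```

```text
L -0.0085 [(np.float64(-29.5), np.float64(-29.5)), (np.float64(-18.5), np.float64(3.5))]
L 0.0085 [(np.float64(-29.5), np.float64(-29.5)), (np.float64(-18.5), np.float64(3.5)), (np.float64(15.0), np.float64(18.0))]
M -0.0085 [(np.float64(-22.5), np.float64(-20.5)), (np.float64(-12.0), np.float64(10.0))]
M 0.0085 [(np.float64(-26.5), np.float64(-25.5)), (np.float64(-23.0), np.float64(-20.5)), (np.float64(-12.0), np.float64(10.5))]
R -0.0085 [(np.float64(-11.0), np.float64(11.5))]
R 0.0085 [(np.float64(-26.0), np.float64(-24.5)), (np.float64(-22.0), np.float64(-19.5)), (np.float64(-11.0), np.float64(11.0))]
t 12.48 u,v mm [25.2 48.9] z 0.1127 F [-0.   0.2  0.3] w 0.007
```

Call:
drive_tool(steps=[0, 0, 0, 0.0035, 0.001, 0, 0, 0, 0, 0, 0.0035, 0, -0.0018, 0, 0, 0, 0, 0.003, 0, -0.0018, 0, 0, 0, 0, 0.003, 0, -0.0018, 0, 0, 0, 0, 0.0036, 0, 0, 0, 0, 0, 0, 0.0036, 0, 0, 0, 0, 0, 0, 0.0036, 0, 0, 0, 0, 0, 0, 0.003, 0, 0, 0, 0, 0, 0, 0, 0, 0, 0, 0, 0, 0, 0, 0, 0, 0])

```text
time_s: 13.32
tcp_pos: [0.668, 0.0646, 0.1192]
ee_rot: [[-0.99, -0.14, -0.001], [-0.14, 0.99, -0.0], [0.001, -0.0, -1.0]]
wrist_force: [1.3, 0.2, -0.6]
gripper_width: 0.008
gripper_force: 0.6
```

Call:
drive_tool(steps=[0, 0, 0, 0.0019, 0, 0, 0, 0, 0, 0, 0, 0, 0, 0, 0, 0, 0, 0, 0, 0, 0, 0, 0, 0, -0.001, 0, -0.012, 0, 0, 0, 0, 0, 0, -0.012, 0, 0, 0, 0, -0.02, 0, -0.01, 0, 0, 0, 0, -0.02, 0, 0, 0, 0, 0, 0, 0, 0, 0, 0])

```text
time_s: 13.98
tcp_pos: [0.7098, 0.0703, 0.1539]
ee_rot: [[-0.99, -0.14, 0.003], [-0.14, 0.99, 0.0], [-0.003, -0.0, -1.0]]
wrist_force: [0.8, 0.0, 0.0]
gripper_width: 0.004
gripper_force: 0.0
```

Run:
```python
from h import *
p,im=wheels();uvz();cv2.imwrite("pics/w9.png",im)
ex=np.array([.99,.142,0]);ey=np.array([-.142,.99,0]);o=np.array([.677,.0142,.105])
hsv=cv2.cvtColor(im,cv2.COLOR_BGR2HSV)
red=((hsv[...,0]<8)|(hsv[...,0]>172))&(hsv[...,1]>130)&(hsv[...,2]>90)
n,l,st,ce=cv2.connectedComponentsWithStats(red.astype(np.uint8))
for s,c in zip(st[1:],ce[1:]):
    if s[4]>10: q=onz(p,c,.105)-o;print("red u,v",np.round([q@ex*1e3,q@ey*1e3],1))
q=proj(p,o+[0,0,.014]);x,y=map(int,q)
cv2.imwrite("pics/w9c.png",cv2.rotate(cv2.resize(im[max(0,y-55):y+55,max(0,x-100):x+100],None,fx=3.8,fy=3.8,interpolation=cv2.INTER_CUBIC),cv2.ROTATE_180))
```

```text
L -0.0085 [(np.float64(-45.0), np.float64(-45.0)), (np.float64(-27.5), np.float64(-19.5)), (np.float64(-11.0), np.float64(11.0)), (np.float64(34.0), np.float64(35.5)), (np.float64(38.5), np.float64(39.5)), (np.float64(41.0), np.float64(41.0)), (np.float64(42.5), np.float64(43.0))]
L 0.0085 [(np.float64(-27.5), np.float64(-20.5)), (np.float64(-11.0), np.float64(11.0)), (np.float64(35.0), np.float64(35.5)), (np.float64(40.0), np.float64(42.0))]
M -0.0085 [(np.float64(-22.5), np.float64(-22.0)), (np.float64(-12.0), np.float64(10.0))]
M 0.0085 [(np.float64(-25.0), np.float64(-21.0)), (np.float64(-12.0), np.float64(10.5))]
R -0.0085 [(np.float64(-10.5), np.float64(11.0)), (np.float64(24.0), np.float64(28.5))]
R 0.0085 [(np.float64(-24.0), np.float64(-23.5)), (np.float64(-20.5), np.float64(-19.5)), (np.float64(-10.5), np.float64(11.0))]
t 14.03 u,v mm [38.5 51. ] z 0.1529 F [-1.6 -0.6 -0.7] w 0.006
red u,v [  2.9 210.8]
red u,v [  0.3 -71.9]
red u,v [  0.3 -31.3]
red u,v [  0.4 -19.9]
red u,v [ 0.  18.4]
red u,v [ 0.1 31.4]
red u,v [ 0.1 68.7]
```

View pics/w9c.png

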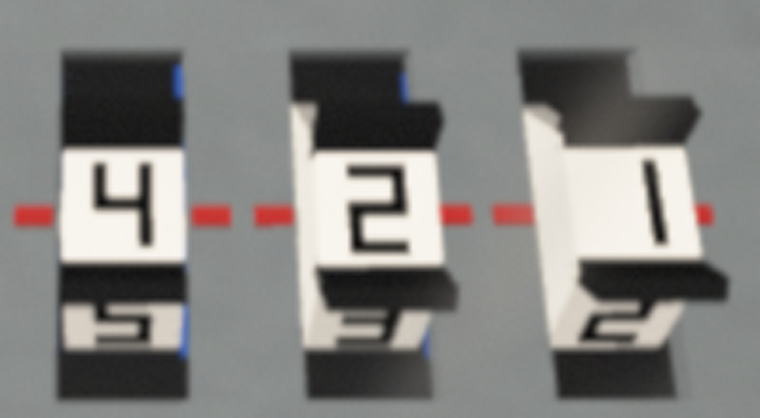

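The wheels read 4 – 2 – 1, each within about 2° of square against the red line. Now the handle, measured from two wrist positions.

Call:
drive_tool(steps=[0, 0, 0, 0, 0, -0.012, 0, 0, 0, 0, 0.0295, -0.017, 0, 0, 0, 0, 0, 0.0295, -0.017, 0, 0, 0, 0, 0, 0.0295, -0.017, 0, 0, 0, 0, 0, 0, 0, 0, 0, 0, 0, 0, 0, 0, 0, 0])

```text
time_s: 14.53
tcp_pos: [0.625, 0.0059, 0.1667]
ee_rot: [[-0.99, -0.139, 0.0], [-0.139, 0.99, -0.0], [-0.0, -0.0, -1.0]]
wrist_force: [0.8, 0.5, 0.7]
gripper_width: 0.005
gripper_force: 0.0
```

```bash
cat >> h.py <<'E'
def bar(tag):
    p=r.camera_params("wrist");im=r.capture("wrist");cv2.imwrite(f"pics/{tag}.png",im);np.save(f"pics/{tag}.npy",p,allow_pickle=True);uvz()
    hsv=cv2.cvtColor(im,cv2.COLOR_BGR2HSV);m=((hsv[...,1]<70)&(hsv[...,2]>130)).astype(np.uint8)
    o=np.array([.677,.0142,.086]);ex=np.array([.99,.142,0]);ey=np.array([-.142,.99,0]);out=[]
    for v in(-.04,-.02,0,.02,.04):
        us=np.arange(-.160,-.0999,.0005);px=[proj(p,o+ex*u+ey*v) for u in us]
        b=[0<=x<511.4 and 0<=y<383.4 and m[int(round(y)),int(round(x))] for x,y in px];k=np.flatnonzero(b)
        print(v,(us[k[0]]*1e3,us[k[-1]]*1e3,len(k)) if len(k) else None)
        if len(k): out.append((v,proj(p,o+ex*(us[k].mean())+ey*v)))
    return p,out
E
python3 - <<'E'
from h import *
p,o=bar("b1");np.save("pics/b1o.npy",np.array([(v,*q) for v,q in o]))
E
```

```text
t 14.58 u,v mm [-51.2  -0.2] z 0.1666 F [ 0.4 -0.9 -0.1] w 0.005
-0.04 (np.float64(-141.5), np.float64(-132.49999999999997), 19)
-0.02 (np.float64(-141.5), np.float64(-131.99999999999997), 20)
0 (np.float64(-141.5), np.float64(-131.99999999999997), 20)
0.02 (np.float64(-142.5), np.float64(-131.99999999999997), 22)
0.04 (np.float64(-142.5), np.float64(-131.99999999999997), 22)
```

Call:
drive_tool(steps=[0, 0, 0, 0.0315, 0, 0, 0, 0, 0, 0, 0.0315, 0, 0, 0, 0, 0, 0, 0, 0, 0, 0, 0, 0, 0, 0, 0, 0, 0])

```text
time_s: 14.92
tcp_pos: [0.564, -0.0013, 0.1657]
ee_rot: [[-0.99, -0.141, 0.001], [-0.141, 0.99, 0.0], [-0.001, -0.0, -1.0]]
wrist_force: [0.3, 0.4, 0.6]
gripper_width: 0.006
gripper_force: 0.0
```

Run:
```python
from h import *
p,o=bar("b2")
p1=np.load("pics/b1.npy",allow_pickle=True).item();a={round(x[0],3):x[1:] for x in np.load("pics/b1o.npy")}
for v,q in o:
    if round(v,3) in a:
        X,e=tri(p1,a[round(v,3)],p,q);d=X[:2]-[.677,.0142];print(np.round([d@[.99,.142]*1e3,d@[-.142,.99]*1e3,X[2]*1e3,e*1e3],1))
im=cv2.imread("pics/b1.png")
cv2.imwrite("pics/b1c.png",cv2.rotate(cv2.resize(im[60:384,60:456],None,fx=1.8,fy=1.8,interpolation=cv2.INTER_CUBIC),cv2.ROTATE_180))
# blue lip: u of blue rows along v=0 at z=.105
h=cv2.cvtColor(im,cv2.COLOR_BGR2HSV);bl=(h[...,0]>100)&(h[...,0]<125)&(h[...,1]>120)
for v in(-.03,.03):
    us=np.arange(-.13,-.05,.001);b=[bl[tuple(np.round(proj(p1,np.array([.677,.0142,.105])+np.array([.99,.142,0])*u+np.array([-.142,.99,0])*v)).astype(int)[::-1])] for u in us];k=np.flatnonzero(b);print("blue",us[k[0]],us[k[-1]])
```

```text
t 14.97 u,v mm [-112.8    0.7] z 0.1659 F [0.2 1.2 0.6] w 0.003
-0.04 (np.float64(-142.0), np.float64(-131.49999999999997), 22)
-0.02 (np.float64(-142.0), np.float64(-131.49999999999997), 22)
0 (np.float64(-142.0), np.float64(-131.49999999999997), 22)
0.02 (np.float64(-142.0), np.float64(-131.49999999999997), 22)
0.04 (np.float64(-142.0), np.float64(-131.49999999999997), 22)
[-137.   -39.9   87.     0. ]
[-136.8  -20.    86.     0. ]
[-136.8   -0.    86.     0. ]
[-137.2   19.8   88.     0. ]
[-137.2   39.7   88.     0. ]
blue -0.10499999999999998 -0.08699999999999997
blue -0.10599999999999998 -0.08699999999999997
```

Call:
drive_tool(steps=[0, 0, 0, 0.0015, 0, 0.028, 0, 0, 0, 0, 0, 0, 0.028, 0, 0, 0, 0, 0, 0, 0.02, 0, 0, 0, 0, 0, 0, 0.012, 0, 0, 0, 0, 0, 0, 0.006, 0, 0, 0, 0, 0, 0, 0.004, 0, 0, 0, 0, 0, 0, 0, 0, 0, 0, 0, 0, 0, 0, 0])

```text
time_s: 15.63
tcp_pos: [0.5641, -0.0016, 0.0676]
ee_rot: [[-0.99, -0.141, 0.002], [-0.141, 0.99, 0.0], [-0.002, -0.0, -1.0]]
wrist_force: [0.5, 0.4, 0.5]
gripper_width: 0.006
gripper_force: 0.0
```

Call:
drive_tool(steps=[0, 0, 0, 0.006, 0, 0, 0, 0, 0, 0, 0.004, 0, 0, 0, 0, 0, 0, 0.004, 0, 0, 0, 0, 0, 0, 0.005, 0, 0, 0, 0, 0, 0, 0.005, 0, 0, 0])

```text
time_s: 16.05
tcp_pos: [0.5398, -0.0051, 0.0679]
ee_rot: [[-0.99, -0.141, 0.003], [-0.141, 0.99, 0.001], [-0.003, 0.0, -1.0]]
wrist_force: [3.0, 0.1, 1.0]
gripper_width: 0.006
gripper_force: 1.4
```

Call:
drive_tool(steps=[0, 0, 0, 0.006, 0, 0, 0, 0, 0, 0, 0.006, 0, 0, 0, 0, 0, 0, 0.006, 0, 0, 0, 0, 0, 0, 0.006, 0, 0, 0, 0, 0, 0, 0.006, 0, 0, 0, 0, 0, 0, 0.006, 0, 0, 0, 0, 0, 0, 0.006, 0, 0, 0, 0, 0, 0, 0.006, 0, 0, 0, 0, 0, 0, 0.006, 0, 0, 0, 0, 0, 0, 0.006, 0, 0, 0])

```text
time_s: 16.88
tcp_pos: [0.4792, -0.0138, 0.067]
ee_rot: [[-0.99, -0.14, -0.0], [-0.14, 0.99, -0.0], [0.0, -0.0, -1.0]]
wrist_force: [2.9, 1.4, 3.4]
gripper_width: 0.007
gripper_force: 1.5
```

Call:
drive_tool(steps=[0, 0, 0, 0, 0, 0, 0, 0, 0, 0, 0, 0, 0, 0, 0, 0, 0, -0.005, 0, 0, 0, 0, 0, 0, 0, 0, 0, 0, 0, 0, 0, 0, 0, -0.02, 0, 0, 0, 0, 0, 0, -0.04, 0, 0, 0, 0, 0, 0, -0.04, 0, 0, 0, 0, -0.02, 0, -0.03, 0, 0, 0, 0, -0.04, 0, 0, 0, 0, 0, 0, -0.04, 0, 0, 0])

```text
time_s: 17.72
tcp_pos: [0.5854, 0.0013, 0.2002]
ee_rot: [[-0.99, -0.14, 0.005], [-0.14, 0.99, 0.002], [-0.005, 0.001, -1.0]]
wrist_force: [-0.2, 0.3, 0.4]
gripper_width: 0.008
gripper_force: 0.0
```

Call:
drive_tool(steps=[0, 0, 0, -0.04, 0, 0, 0, 0, 0, 0, -0.03, 0, 0, 0, 0, 0, 0, 0, 0, 0, 0, 0, 0, 0, 0, 0, 0, 0])

```text
time_s: 18.05
tcp_pos: [0.6533, 0.011, 0.1944]
ee_rot: [[-0.99, -0.14, -0.004], [-0.14, 0.99, -0.001], [0.004, 0.0, -1.0]]
wrist_force: [-1.5, -0.5, -0.0]
gripper_width: 0.003
gripper_force: 0.0
```

Run:
```python
from h import *
p,im=wheels();uvz();h=cv2.cvtColor(im,cv2.COLOR_BGR2HSV);m=(h[...,1]<70)&(h[...,2]>130)
o=np.array([.677,.0142,.086])
for v in(-.03,.03):
    us=np.arange(-.24,-.11,.0005);b=[]
    for u in us:
        x,y=np.round(proj(p,o+np.array([.99,.142,0])*u+np.array([-.142,.99,0])*v)).astype(int);b.append(0<=x<512 and 0<=y<384 and m[y,x])
    k=np.flatnonzero(b);print("bar",us[k[0]] if len(k) else None,us[k[-1]] if len(k) else None,len(k))
small=cv2.rotate(im,cv2.ROTATE_180);top=r.capture("top");cv2.imwrite("pics/top1.png",top)
cv2.imwrite("pics/fin.png",np.hstack([cv2.resize(small,(400,300)),cv2.resize(top[90:264,150:382],(400,300))]))
```

```text
L -0.0085 [(np.float64(-45.0), np.float64(-41.5)), (np.float64(-32.5), np.float64(-31.0)), (np.float64(-26.0), np.float64(-18.5)), (np.float64(-11.0), np.float64(11.0))]
L 0.0085 [(np.float64(-45.0), np.float64(-41.5)), (np.float64(-28.0), np.float64(-18.5)), (np.float64(-11.0), np.float64(11.0))]
M -0.0085 [(np.float64(-45.0), np.float64(-42.0)), (np.float64(-33.0), np.float64(-19.5)), (np.float64(-12.0), np.float64(-0.5))]
M 0.0085 [(np.float64(-45.0), np.float64(-42.0)), (np.float64(-32.5), np.float64(-19.5)), (np.float64(-12.0), np.float64(-1.5))]
R -0.0085 [(np.float64(-45.0), np.float64(-41.0)), (np.float64(-28.0), np.float64(-17.5)), (np.float64(-11.5), np.float64(11.0))]
R 0.0085 [(np.float64(-45.0), np.float64(-42.0)), (np.float64(-32.0), np.float64(-31.5)), (np.float64(-25.0), np.float64(-17.5)), (np.float64(-11.0), np.float64(11.0))]
t 18.1 u,v mm [-24.9   0.1] z 0.1952 F [-1.2  0.1 -0.6] w 0.004
bar -0.1409999999999999 -0.12299999999999989 37
bar -0.1434999999999999 -0.11999999999999988 48
```

View pics/fin.png

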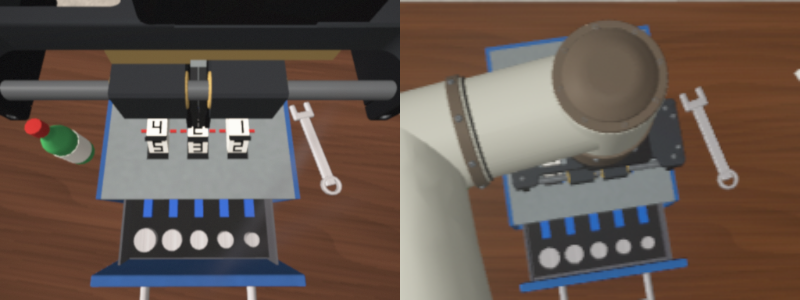

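The drawer stands well open, about 75 mm by the hook's travel. The code reads 4‑2‑1, the spanner and bottle haven't moved, and the gripper is clear.

```bash
python3 -c "
from station import r
print(r.finish_job())"
```

```text
the job is handed in; nothing more can be done
None
```

The safe is open and the job is handed in: the code shows 4‑2‑1, the drawer is out about 75 of its 100 mm, the spanner and oil bottle look untouched, the tape was not re-checked at the end but the arm stayed clear of it, and it took about 18 s.

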